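# Lay out the load bank: gold resistors onto their heat sinks

### The arm

A 7-joint arm with a two-finger parallel gripper is mounted at the origin on the work surface. World frame = base frame: x ahead of the robot, y to its left, z up, the work surface at z = 0. Lengths are in m, angles in degrees, forces in N, time in s.
With the tool pointing down it reaches from about 0.425 to 0.875 m from the base axis. Payload 4.7 kg.
Tool frame: the origin (TCP) lies on the centre line of the jaws, within the pads' length; the fingertips stand ahead of it and the grasp point (between the pads) lies 2 mm behind it (env.tip_reach is the x of the fingertips in the tool frame, in m); x points along the fingers, z is the direction in which the jaws open and shut, and the axes are right-handed (so a half turn about x gives the same grasp; the last joint's range is limited). The gripper opens to 87 mm and grips with 3 to 60 N. Pads are 19 mm wide; open, the fingers measure 117 mm over their backs; the gripper's body (75 mm by 190 mm) begins 51 mm behind the grasp point.
Start: joints at [72.027, 18.392, -4.016, 83.108, 1.295, 78.541, -3.26], TCP at [0.209, -0.615, 0.24] pointing down, gripper open.
Joint ranges: [-163.93, 163.93], [-17.29, 119.83], [-79.2, 71.16], [3.27, 140.29], [-89.18, 269.18], [5.43, 117.66], [-154.24, 154.24]. Speed limits (degrees/s): [147.25, 147.25, 180, 180, 180, 180, 180].

### API

Orientations are given as [roll, pitch, yaw] about the fixed x, y, z axes, in that order (R = Rz(yaw) Ry(pitch) Rx(roll)).
In Python, from cell import telemetry, optics, env, models gives the robot as it stands.
- The arm moves only by the shell command python3 -m pendant 'ROWS' [FORCE]. ROWS is JSON, a list of rows, each a list of 3 entries, a list of its own where there are three numbers: the finger opening in mm, from 0 to 87, then the shift along the tool's x, y, z in mm, then the turn, a rotation vector about the tool's x, y, z in rad. A call has 1 to 10 rows; each row is the pose to reach, as a shift and turn from the pose commanded when the call began, along the tool's axes at that moment; what a row does not reach only later rows make up. A row lasts 1/12 s, in which the tool goes at most 41.7 mm and 7.16 degrees, less where a joint would pass 70% of its speed; a pose out of reach is approached as far as the arm can. A call with a gripper value outside its range is refused whole. The fingers move at their own pace and stop on an object; FORCE is the grip in N (left out, the last holds). Time passes only in rows, so rows that repeat a pose let the fingers close. It gives the time, the measured TCP pose, the force and the opening at its end, in the units of the state.
- telemetry.get_obs(): the state, without advancing time (a new reading comes with each control period).
- optics.read_camera(name): name is "scene" or "top" or "wrist"; returns a dict with "image" (420x560x3 uint8, blue, green, red), "range_z" (420x560 float32, m along the optical axis (not along the pixel's ray), 0 where there is no reading), "fx", "fy", "cx", "cy" (pixels), "k1" (the pictures are not rectified: a ray, as slopes to the right and down, at radius r is drawn at 1 + k1 r^2 times it, then the intrinsics apply), "cam_to_world" (4x4, takes a point from camera to world coordinates). Camera axes: x right, y up, looking along -z (the intrinsics and any distortion apply to the point x, -y, -z); pixel columns grow to the right and rows downward; lengths in m; the calibration is good to about 2 mm. A picture is of the moment at which its call begins.
- env.sign_off(): hands the job in, once; it reports no verdict.
Trained networks look in the newest picture that a camera, given by its name, has taken for a name from the list of things; names that differ only in an ending like _2 or _b are one class to them, and where a whole thing is asked for, a point or a joint stands for the part that bears it (a point fixed in the world has none). Each returns a list of dicts, best first, with "confidence" (0 to 1); they miss things now and then, are a little off and sometimes report something else, mostly with a low value. They report only what shows in the picture. A call takes as long as a camera call. They do not tell look-alikes from the thing itself.
- models.masks_of(camera, label): "pixels" (420x560 bool, what is visible of it) and "extent" ([left, top, right, bottom] as shares, 0 to 1, of the picture: columns of its width, rows of its height, round what is visible of it).
- models.landmark_of(camera, label): "centre" ([row, column] as shares, 0 to 1, of the picture: columns of its width, rows of its height: a listed point, or the origin of a listed thing).
The state is a dict: "time_s": time; "qpos": joint angles; "joint_velocities": joint speeds; "effort": joint torques, N m; "tool_pos": TCP position; "tool_rot": TCP orientation; "force": force on the tool from outside, world axes, zero at the start; "wrist_torque": the same for the moment, N m; "grip_width": finger opening in m.
Only numpy, scipy, OpenCV 4.12 (cv2) and the standard library are available. Lean on these libraries where they do the work, as an engineer would, in place of code of your own. Each camera call takes 0.05 s, during which the arm holds its last target.

### The job

Set each of the four gold power resistors on the black heat sink whose white pad is its own length and width: lying flat, centred on the pad and lined up lengthwise with it. Put each down gently rather than dropping it, and leave the silver and the black resistor where they lie.

Things in the scene. Friction and masses are not known exactly. Their poses are not given: they have to be found in the camera images.
- gold_tiny: Loose gold power resistor (aluminium case), the shortest of four. Block 30 long (its x axis), 16 wide (y), 15 high, lying flat, about 25 g (give or take a third). A thin lug stands out 8 mm at each end; two feet, 3 high, stand out 7.5 from the sides at diagonal corners: grip the sides above them. Origin: centre of the underside, z up. Ends alike. (Sizes in mm.)
- gold_short: Loose gold power resistor (aluminium case), the second shortest of four. Block 45 long (its x axis), 20 wide (y), 18 high, lying flat, about 50 g (give or take a third). A thin lug stands out 8 mm at each end; two feet, 3 high, stand out 7.5 from the sides at diagonal corners: grip the sides above them. Origin: centre of the underside, z up. Ends alike. (Sizes in mm.)
- gold_medium: Loose gold power resistor (aluminium case), the second longest of four. Block 62 long (its x axis), 24 wide (y), 21 high, lying flat, about 90 g (give or take a third). A thin lug stands out 8 mm at each end; two feet, 3 high, stand out 7.5 from the sides at diagonal corners: grip the sides above them. Origin: centre of the underside, z up. Ends alike. (Sizes in mm.)
- gold_long: Loose gold power resistor (aluminium case), the longest of four. Block 80 long (its x axis), 28 wide (y), 24 high, lying flat, about 150 g (give or take a third). A thin lug stands out 8 mm at each end; two feet, 3 high, stand out 7.5 from the sides at diagonal corners: grip the sides above them. Origin: centre of the underside, z up. Ends alike. (Sizes in mm.)
- sink_tiny: Fixed black finned heat sink for gold_tiny: 54 long (x), 54 wide (y); flat level top 22 above the bench, no walls. Centred on it a thin flush white pad 30 (along x) x 16, the footprint of the gold resistor that belongs there. Origin: centre of the underside, on the bench, z up. (Sizes in mm.)
- sink_short: Fixed black finned heat sink for gold_short: 69 long (x), 58 wide (y); flat level top 22 above the bench, no walls. Centred on it a thin flush white pad 45 (along x) x 20, the footprint of the gold resistor that belongs there. Origin: centre of the underside, on the bench, z up. (Sizes in mm.)
- sink_medium: Fixed black finned heat sink for gold_medium: 86 long (x), 62 wide (y); flat level top 22 above the bench, no walls. Centred on it a thin flush white pad 62 (along x) x 24, the footprint of the gold resistor that belongs there. Origin: centre of the underside, on the bench, z up. (Sizes in mm.)
- sink_long: Fixed black finned heat sink for gold_long: 104 long (x), 66 wide (y); flat level top 22 above the bench, no walls. Centred on it a thin flush white pad 80 (along x) x 28, the footprint of the gold resistor that belongs there. Origin: centre of the underside, on the bench, z up. (Sizes in mm.)
- silver: Loose plain silver power resistor of the same build, 52 long, 22 wide, 19 high; not to be moved. Origin: centre of the underside, x along its length. (Sizes in mm.)
- black: Loose black power resistor of the same build, 70 long, 26 wide, 22 high; not to be moved. Origin: centre of the underside, x along its length. (Sizes in mm.)
Mind the look-alikes: they are no part of the job. Leave any purple or red look-alike of the gold_tiny alone.

How it is judged:
By the outcome, as a careful person would: the job done as asked, in the order asked, and still so for the second after the job is handed in, with the robot touching nothing.
It also fails if it takes over 112 s, if anything falls off the work surface, if the arm or the gripper's body presses on something with over 40 N, if the wrist force passes 120 N, or if a joint passes its speed limit or range.

## Working session

There is one attempt and no reset: what is moved stays moved. The work goes in short steps, Python scripts to look and compute and a shell command to move; the robot and the scene stay as the last step left them, time stands still between calls to the robot, and variables do not carry over. Pictures are saved under pics/ and viewed, and the job is handed in when it is done.

```bash
ls; mkdir -p pics; python3 - <<'E'
from cell import telemetry, optics, env, models
import cv2
print(telemetry.get_obs(), env.tip_reach)
for n in ["scene","top","wrist"]:
    c=optics.read_camera(n); cv2.imwrite(f"pics/{n}0.png",c["image"]); print(n,c["fx"],c["fy"],c["cx"],c["cy"],c["k1"],c["cam_to_world"].round(3).tolist())
E
```

```text
pics
{'time_s': 0.0, 'qpos': array([72.0258157 , 18.43833231, -4.01653948, 83.17457072,  1.29679958,
       78.54159759, -3.25849832]), 'joint_velocities': array([-0.01118987, -0.05860682,  0.07962429,  0.05481732,  0.01035524,
       -0.00844909, -0.05417738]), 'effort': array([ 6.91425498e-05, -4.91288996e+01, -4.04010275e-01, -3.12523842e+01,
       -6.40095212e-02,  4.38728440e-02,  1.78570608e-04]), 'tool_pos': array([ 0.20906435, -0.61490751,  0.23847279]), 'tool_rot': array([-176.20470275,   89.89060832,  112.58204123]), 'force': array([-0.36491809,  0.02408326,  0.96140315]), 'wrist_torque': array([-0.02611041, -0.0178612 ,  0.02531535]), 'grip_width': 0.08699142309707548} 0.017
scene 418.1710724015072 418.1710724015072 281.82003780684835 210.35182012341417 0.01732232479795849 [[-0.894, -0.382, 0.235, 0.74], [0.448, -0.764, 0.464, 0.449], [0.002, 0.52, 0.854, 0.865], [0.0, 0.0, 0.0, 1.0]]
top 410.6131249402379 410.6131249402379 285.92428563051226 206.68627208665401 0.016592675935973585 [[0.017, 0.993, -0.116, 0.35], [-1.0, 0.016, -0.011, -0.014], [-0.009, 0.116, 0.993, 1.24], [0.0, 0.0, 0.0, 1.0]]
wrist 344.997502932065 344.997502932065 284.6115209543187 207.79649845971738 -0.07916327649557815 [[0.322, 0.91, 0.26, 0.28], [-0.947, 0.31, 0.086, -0.591], [-0.002, -0.274, 0.962, 0.385], [0.0, 0.0, 0.0, 1.0]]
```

View pics/scene0.png

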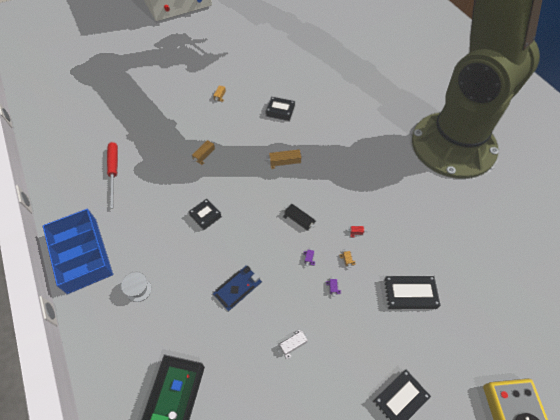

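View pics/top0.png

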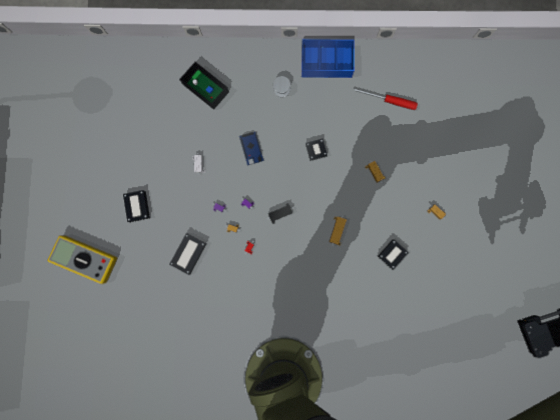

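View pics/wrist0.png

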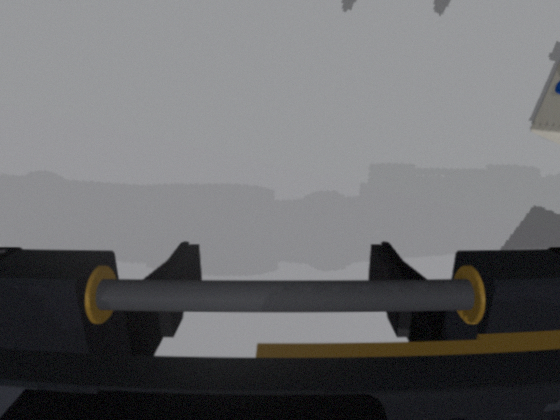

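```bash
cat > h.py <<'E'
from cell import telemetry, optics, env, models
import cv2, numpy as np
H=dict(gold_tiny=.015,gold_short=.018,gold_medium=.021,gold_long=.024,sink_tiny=.022,sink_short=.022,sink_medium=.022,sink_long=.022,silver=.019,black=.022)
def rays(c,rc):
    rc=np.atleast_2d(rc).astype(float)
    K=np.array([[c["fx"],0,c["cx"]],[0,c["fy"],c["cy"]],[0,0,1]])
    p=cv2.undistortPoints(rc[:,::-1].reshape(-1,1,2).copy(),K,np.array([c["k1"],0,0,0.])).reshape(-1,2)
    d=np.c_[p[:,0],-p[:,1],-np.ones(len(p))]
    T=c["cam_to_world"]; return d@T[:3,:3].T,T[:3,3]
def plane(c,rc,z):
    d,o=rays(c,rc); return (o+d*((z-o[2])/d[:,2])[:,None])[:,:2]
def world(c,rc):
    d,o=rays(c,rc); rc=np.atleast_2d(rc).astype(int); return o+d*c["range_z"][rc[:,0],rc[:,1]][:,None]
def proj(c,P):
    T=c["cam_to_world"]; q=(np.atleast_2d(P)-T[:3,3])@T[:3,:3]
    K=np.array([[c["fx"],0,c["cx"]],[0,c["fy"],c["cy"]],[0,0,1]])
    q=q*[1,-1,-1]
    return cv2.projectPoints(q.reshape(-1,1,3),np.zeros(3),np.zeros(3),K,np.array([c["k1"],0,0,0.]))[0].reshape(-1,2)
E
python3 - <<'E'
from h import *
for cam in ["top","scene"]:
    c=optics.read_camera(cam)
    for n in H:
        for m in models.masks_of(cam,n)[:3]:
            rc=np.argwhere(m["pixels"])
            P=world(c,rc)
            xy=plane(c,rc,H[n])
            r=cv2.minAreaRect((xy*1000).astype(np.float32))
            print(cam,n,round(m["confidence"],2),rc.mean(0).round(0),"z95",P[:,2].mean().round(4),np.percentile(P[:,2],[50,95]).round(4),"rect",np.round(r[0],0),np.round(r[1],0),round(r[2],1))
E
```

```text
top gold_tiny 0.6 [207. 218.] z95 0.0098 [0.0123 0.0166] rect [489. 203.] [35. 22.] 81.4
top gold_short 0.72 [211. 437.] z95 0.0119 [0.0153 0.0214] rect [ 487. -451.] [56. 30.] 54.3
top gold_short 0.7 [163. 198.] z95 0.015 [0.0167 0.0203] rect [622. 271.] [57. 26.] 10.9
top gold_medium 0.74 [171. 375.] z95 0.0254 [0.0184 0.024 ] rect [ 606. -268.] [72. 36.] 31.1
top gold_long 0.7 [230. 337.] z95 0.0193 [0.022  0.0261] rect [ 426. -152.] [35. 89.] 76.3
top gold_long 0.67 [253. 393.] z95 0.0283 [0.0207 0.0246] rect [ 360. -317.] [58. 69.] 48.7
top gold_long 0.6 [171. 375.] z95 0.0239 [0.0191 0.0241] rect [ 604. -267.] [68. 33.] 34.2
top sink_tiny 0.81 [149. 316.] z95 0.0247 [0.0205 0.0244] rect [672. -88.] [54. 51.] 14.1
top sink_short 0.81 [254. 393.] z95 0.0272 [0.0206 0.0246] rect [ 360. -317.] [63. 72.] 51.3
top sink_short 0.32 [149. 316.] z95 0.0235 [0.0204 0.0242] rect [670. -88.] [55. 57.] 15.2
top sink_medium 0.57 [213. 280.] z95 0.0367 [0.0205 0.0249] rect [474.  16.] [29. 69.] 30.9
top sink_medium 0.5 [171. 375.] z95 0.031 [0.0193 0.0245] rect [ 605. -267.] [64. 30.] 33.0
top
[... 767 characters left out ...]
0237 [0.0217 0.0242] rect [353. 292.] [ 71. 109.] 63.5
scene gold_long 0.81 [158. 283.] z95 0.0239 [0.0223 0.0259] rect [ 434. -145.] [49. 86.] 70.8
scene sink_tiny 0.68 [214. 205.] z95 0.0235 [0.0209 0.0238] rect [674. -82.] [56. 66.] 16.4
scene sink_short 0.65 [108. 280.] z95 0.0209 [0.0203 0.0235] rect [ 364. -309.] [79. 73.] 48.4
scene sink_medium 0.66 [397. 402.] z95 0.0235 [0.0215 0.0241] rect [492. 453.] [91. 64.] 11.4
scene sink_long 0.87 [292. 411.] z95 0.0237 [0.0217 0.0242] rect [354. 292.] [ 71. 109.] 63.5
scene silver 0.74 [343. 292.] z95 0.0186 [0.0184 0.0216] rect [626. 273.] [64. 32.] 15.1
scene black 0.76 [217. 299.] z95 0.0234 [0.0206 0.0239] rect [480.  24.] [42. 80.] 32.1
```

```bash
cat >> h.py <<'E'
def ang(r):
    (w,h),a=r[1],r[2]
    return (a if w>=h else a+90)%180
def pad(c,center,z=.022,rad=.05):
    """white pad within rad of world xy center"""
    g=c["image"].min(2); h,w=g.shape
    rc=np.argwhere(np.ones_like(g,bool)); xy=plane(c,rc,z)
    near=(np.hypot(*(xy-center).T)<rad).reshape(h,w)
    v=g[near]; t,_=cv2.threshold(v.reshape(-1,1),0,255,cv2.THRESH_OTSU)
    return near,g,t
def rectof(c,mask,z):
    cs,_=cv2.findContours(mask.astype(np.uint8),cv2.RETR_EXTERNAL,cv2.CHAIN_APPROX_NONE)
    k=max(cs,key=cv2.contourArea).reshape(-1,2)
    m=np.zeros(mask.shape,np.uint8); cv2.drawContours(m,[k.reshape(-1,1,2)],-1,1,-1)
    rc=np.argwhere(m); xy=plane(c,rc,z)*1000
    r=cv2.minAreaRect(xy.astype(np.float32))
    return xy.mean(0),r,ang(r)
E
python3 - <<'E'
from h import *
S=dict(tiny=(.672,-.085),short=(.362,-.313),medium=(.492,.453),long=(.351,.290))
G=dict(tiny=(.431,.165),short=(.49,-.447),medium=(.608,-.265),long=(.43,-.148))
for cam in ["top","scene"]:
    c=optics.read_camera(cam)
    im=c["image"].astype(int); hsv=cv2.cvtColor(c["image"],cv2.COLOR_BGR2HSV)
    h,w=im.shape[:2]; allrc=np.argwhere(np.ones((h,w),bool))
    for n,p in S.items():
        xy=plane(c,allrc,.022); near=(np.abs(xy-p).max(1)<.045).reshape(h,w)
        # black region's hull
        m=near&(im.min(2)>185)
        if m.sum()<20: print("few",cam,n,np.percentile(im.min(2)[near],[5,50,95,99]));continue
        a,r,t=rectof(c,m,.022); print(cam,"pad",n,a.round(1),np.round(r[0],1),np.round(sorted(r[1]),1),round(t,1))
    for n,p in G.items():
        z=H["gold_"+n]; xy=plane(c,allrc,z); near=(np.hypot(*(xy-p).T)<.055).reshape(h,w)
        m=near&(hsv[...,0]>8)&(hsv[...,0]<25)&(hsv[...,1]>110)
        m=cv2.morphologyEx(m.astype(np.uint8),cv2.MORPH_OPEN,np.ones((3,3)))
        a,r,t=rectof(c,m,z); print(cam,"gold",n,a.round(1),np.round(r[0],1),np.round(sorted(r[1]),1),round(t,1))
R=telemetry.get_obs()["tool_rot"]
from scipy.spatial.transform import Rotation as Ro
print(Ro.from_euler("xyz",R,degrees=True).as_matrix().round(3))
c=optics.read_camera("top")
x=c["image"][120:290,90:470]; cv2.imwrite("pics/zoom.png",cv2.resize(x,None,fx=2.1,fy=2.1,interpolation=cv2.INTER_CUBIC))
E
```

```text
top pad tiny [672.  -89.6] [671.6 -89.7] [10.6 24.4] 18.5
top pad short [ 358.  -317.6] [ 358.5 -318. ] [15.  40.1] 138.3
top pad medium [488.9 452. ] [488.6 452. ] [21.5 56.6] 12.5
top pad long [349.  289.5] [349.3 289.4] [22.8 72.9] 153.9
top gold tiny [427.2 158.9] [427.1 158.9] [16.2 27.6] 81.5
top gold short [ 486.1 -449.8] [ 484.9 -448.8] [25.7 44.4] 48.9
top gold medium [ 605.5 -268. ] [ 605.3 -267.6] [26.9 58.4] 28.3
top gold long [ 425.4 -154.3] [ 425.1 -154.4] [29.5 79.6] 165.0
scene pad tiny [672.9 -89. ] [673.1 -89.2] [14.1 29. ] 17.1
scene pad short [ 358.8 -317.7] [ 358.7 -317.7] [17.8 42.7] 138.0
scene pad medium [490.3 452.8] [489.7 452.7] [23.4 61.3] 12.5
scene pad long [349.5 290. ] [349.5 289.9] [26.6 79. ] 153.5
scene gold tiny [430.5 160.8] [431.9 161. ] [20.1 26.8] 63.4
scene gold short [ 488.2 -445.5] [ 489.  -445.1] [25.3 52.1] 50.3
scene gold medium [ 607.7 -262.2] [ 609.1 -261.6] [33.  68.4] 33.3
scene gold long [ 429.4 -147.2] [ 429.  -147.1] [39.9 76.9] 161.5
[[-0.     0.947  0.322]
 [-0.     0.322 -0.947]
 [-1.    -0.     0.   ]]
```

```bash
sleep 0
```

```text
(no output)
```

View pics/zoom.png

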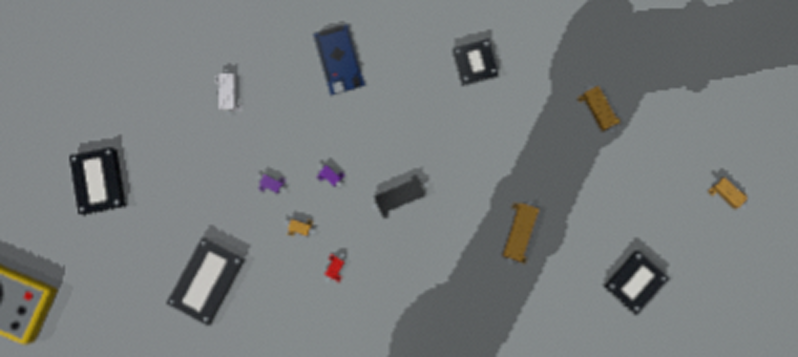

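```bash
cat >> h.py <<'E'
from scipy.spatial.transform import Rotation as Ro
def to(x,y,z,jaw):
    """shift (mm) and turn about tool x (rad) from measured pose; jaw= world angle of jaw axis (deg, mod 180), near option"""
    o=telemetry.get_obs(); R=Ro.from_euler("xyz",o["tool_rot"],degrees=True).as_matrix()
    sh=R.T@(np.array([x,y,z])-o["tool_pos"])*1000
    cur=np.degrees(np.arctan2(R[1,2],R[0,2]))
    az=np.degrees(np.arctan2(y,x)); 
    d=(jaw-cur)%180
    tilt=np.degrees(np.arccos(np.clip(-R[2,0],-1,1)))
    print("t",round(o["time_s"],2),"tcp",(o["tool_pos"]*1000).round(1),"jaw",round(cur,2),"tilt",round(tilt,2),"F",o["force"].round(1),"w",round(o["grip_width"]*1000,1),"q7",o["qpos"][6].round(1))
    for dd in (d,d-180):
        # exact rotation target: x down
        j=np.radians(cur+dd); zt=np.array([np.cos(j),np.sin(j),0]); xt=np.array([0,0,-1.]); yt=np.cross(zt,xt)
        rv=Ro.from_matrix(R.T@np.c_[xt,yt,zt]).as_rotvec()
        print("  shift",sh.round(1),"turn",rv.round(3),"deg",round(dd,1),"jaw-az after",round((cur+dd-az+180)%360-180,1))
E
python3 - <<'E'
from h import *
c=optics.read_camera("wrist"); o=telemetry.get_obs()
R=Ro.from_euler("xyz",o["tool_rot"],degrees=True).as_matrix()
Tt=np.eye(4);Tt[:3,:3]=R;Tt[:3,3]=o["tool_pos"]
C=np.linalg.inv(Tt)@c["cam_to_world"]; print(C.round(4).tolist())
for d in (.0,.017,.06,.1,.13,.2):
  for y in (0,.03,.06): 
    q=proj(dict(c,cam_to_world=C),np.array([d,y,0])); print(d,y,q.round(0))
to(.4865,-.448,.13,139.5)
E
```

```text
[[0.0004, 0.2736, -0.9618, -0.1464], [-0.0001, 0.9618, 0.2736, 0.0747], [1.0, -0.0, 0.0004, -0.0003], [0.0, 0.0, 0.0, 1.0]]
0.0 0 [[285. 276.]]
0.0 0.03 [[285. 214.]]
0.0 0.06 [[286. 146.]]
0.017 0 [[285. 260.]]
0.017 0.03 [[285. 204.]]
0.017 0.06 [[285. 143.]]
0.06 0 [[285. 232.]]
0.06 0.03 [[285. 186.]]
0.06 0.06 [[285. 136.]]
0.1 0 [[285. 214.]]
0.1 0.03 [[285. 174.]]
0.1 0.06 [[285. 132.]]
0.13 0 [[285. 203.]]
0.13 0.03 [[285. 167.]]
0.13 0.06 [[285. 130.]]
0.2 0 [[285. 185.]]
0.2 0.03 [[285. 156.]]
0.2 0.06 [[285. 126.]]
t 1.45 tcp [ 209.2 -615.4  239.6] jaw -71.22 tilt 0.01 F [ 0.1  0.1 -0.7] w 86.9 q7 -3.3
  shift [109.6 316.4 -69.2] turn [-0.536  0.     0.   ] deg 30.7 jaw-az after 2.1
  shift [109.6 316.4 -69.2] turn [ 2.605  0.    -0.   ] deg -149.3 jaw-az after -177.9
```

```bash
python3 -m pendant '[[87,[110,316,-69],[-0.536,0,0]],[87,[110,316,-69],[-0.536,0,0]],[87,[110,316,-69],[-0.536,0,0]],[87,[110,316,-69],[-0.536,0,0]],[87,[110,316,-69],[-0.536,0,0]],[87,[110,316,-69],[-0.536,0,0]],[87,[110,316,-69],[-0.536,0,0]],[87,[110,316,-69],[-0.536,0,0]],[87,[110,316,-69],[-0.536,0,0]],[60,[110,316,-69],[-0.536,0,0]]]'
cat > look.py <<'E'
import sys
from h import *
n=sys.argv[1]; p=np.array(eval(sys.argv[2])); jaw=float(sys.argv[3])
c=optics.read_camera("wrist"); im=c["image"]; hsv=cv2.cvtColor(im,cv2.COLOR_BGR2HSV); h,w=hsv.shape[:2]
z=H["gold_"+n]; m=(hsv[...,0]>8)&(hsv[...,0]<25)&(hsv[...,1]>100)
allrc=np.argwhere(np.ones((h,w),bool)); xy=plane(c,allrc,z); m&=(np.hypot(*(xy-p).T)<.07).reshape(h,w)
P=world(c,allrc)[:,2].reshape(h,w)
mt=m&(P>z-.004)&(P<z+.006)
mt=cv2.morphologyEx(mt.astype(np.uint8),cv2.MORPH_OPEN,np.ones((5,5)))
a,r,t=rectof(c,mt,z); print("gold top mean",a.round(1),"rect",np.round(r[0],1),np.round(sorted(r[1]),1),round(t,1),"z",np.median(P[mt>0]).round(4))
v=im.copy(); b=cv2.boxPoints(r)/1000
q=proj(c,np.c_[b,np.full(4,z)]); cv2.polylines(v,[q.astype(np.int32)],True,(0,255,0),1)
import os; k=len(os.listdir("pics")); f=f"pics/w{k}.png"; cv2.imwrite(f,v); print(f)
to(r[0][0]/1000,r[0][1]/1000,.024,t+90)
E
python3 look.py short '(.4865,-.448)' 0
```

```text
time_s: 2.28
tool_pos: [0.4901, -0.4433, 0.1279]
tool_rot: [126.6, 89.8, 86.6]
force: [-0.4, -0.6, -0.0]
grip_width: 0.0848
gold top mean [ 487.7 -451.7] rect [ 487.7 -451.9] [19.8 45.6] 46.7 z 0.0195
pics/w4.png
t 2.33 tcp [ 487.6 -446.4  128.8] jaw -40.27 tilt 0.08 F [-1.1 -0.9  2. ] w 81.9 q7 -5.1
  shift [104.8  -4.2   3.8] turn [-3.088e+00  1.000e-03 -2.000e-03] deg 177.0 jaw-az after 179.5
  shift [104.8  -4.2   3.8] turn [ 0.053 -0.001 -0.001] deg -3.0 jaw-az after -0.5
```

View pics/w4.png

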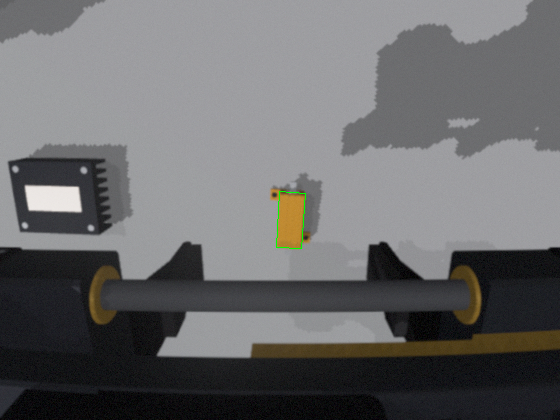

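```bash
python3 look.py short '(.4865,-.448)' 0
```

```text
gold top mean [ 487.9 -451.6] rect [ 487.6 -452.1] [19.7 45. ] 46.4 z 0.0195
pics/w5.png
t 2.38 tcp [ 485.9 -448.6  129.4] jaw -40.47 tilt 0.06 F [-0.4 -0.4 -0.3] w 78.6 q7 -5.1
  shift [105.4  -1.5   3.6] turn [-3.086e+00 -1.000e-03 -1.000e-03] deg 176.8 jaw-az after 179.2
  shift [105.4  -1.5   3.6] turn [ 0.055 -0.     0.001] deg -3.2 jaw-az after -0.8
```

```bash
python3 -m pendant '[[60,[35,-1.5,3.5],[0.055,0,0]],[60,[70,-1.5,3.5],[0.055,0,0]],[60,[95,-1.5,3.5],[0.055,0,0]],[60,[105.5,-1.5,3.5],[0.055,0,0]],[60,[105.5,-1.5,3.5],[0.055,0,0]],[60,[105.5,-1.5,3.5],[0.055,0,0]],[60,[105.5,-1.5,3.5],[0.055,0,0]]]' 20; python3 -c "
from h import *
to(.4876,-.4521,.023,136.4)"
```

```text
time_s: 2.97
tool_pos: [0.4887, -0.4536, 0.0266]
tool_rot: [-3.5, 89.8, -47.2]
force: [-0.7, -0.4, 0.2]
grip_width: 0.0604
t 2.97 tcp [ 488.7 -453.6   26.6] jaw -43.73 tilt 0.23 F [-0.7 -0.4  0.2] w 60.4 q7 -9.3
  shift [ 3.6  0.3 -1.8] turn [-0.002  0.004  0.   ] deg 0.1 jaw-az after -0.8
  shift [ 3.6  0.3 -1.8] turn [ 3.139  0.    -0.006] deg -179.9 jaw-az after 179.2
```

```bash
python3 -m pendant '[[15,[0,0,0],[0,0,0]],[15,[0,0,0],[0,0,0]],[15,[0,0,0],[0,0,0]],[15,[0,0,0],[0,0,0]],[15,[0,0,0],[0,0,0]],[15,[0,0,0],[0,0,0]],[15,[0,0,0],[0,0,0]],[15,[0,0,0],[0,0,0]]]' 20; python3 -c "
from h import *
to(.4876,-.4521,.023,136.4)"
```

```text
time_s: 3.63
tool_pos: [0.4879, -0.4518, 0.024]
tool_rot: [-103.2, 90.0, -146.8]
force: [0.4, 0.3, -0.0]
grip_width: 0.0197
t 3.63 tcp [ 487.9 -451.8   24. ] jaw -43.65 tilt 0.01 F [ 0.4  0.3 -0. ] w 19.7 q7 -9.3
  shift [ 1.  -0.5  0. ] turn [-0.001 -0.     0.   ] deg 0.1 jaw-az after -0.8
  shift [ 1.  -0.5  0. ] turn [3.141 0.    0.   ] deg -179.9 jaw-az after 179.2
```

```bash
python3 -m pendant '[[15,[-30,0,0],[0,0,0]],[15,[-70,0,0],[-0.1,0,0]],[15,[-110,0,0],[-0.22,0,0]],[15,[-126,0,0],[-0.34,0,0]],[15,[-126,0,0],[-0.46,0,0]],[15,[-126,0,0],[-0.58,0,0]],[15,[-126,0,0],[-0.7,0,0]],[15,[-126,0,0],[-0.82,0,0]],[15,[-126,0,0],[-0.94,0,0]],[15,[-126,0,0],[-1.06,0,0]]]' 20; python3 -c "
from h import *
to(.3955,-.351,.15,48.1)"
```

```text
time_s: 4.47
tool_pos: [0.4877, -0.4517, 0.1498]
tool_rot: [141.0, 90.0, 158.4]
force: [-0.5, 0.5, -1.6]
grip_width: 0.0201
t 4.47 tcp [ 487.7 -451.7  149.8] jaw 17.41 tilt 0.02 F [-0.5  0.5 -1.6] w 20.1 q7 50.0
  shift [-1.000e-01  1.237e+02 -5.790e+01] turn [-0.536 -0.    -0.   ] deg 30.7 jaw-az after 89.7
  shift [-1.000e-01  1.237e+02 -5.790e+01] turn [ 2.606 -0.     0.   ] deg -149.3 jaw-az after -90.3
```

```bash
python3 -m pendant '[[15,[0,31,-14],[-0.12,0,0]],[15,[0,62,-29],[-0.24,0,0]],[15,[0,93,-43],[-0.36,0,0]],[15,[0,115,-53],[-0.48,0,0]],[15,[0,124,-58],[-0.54,0,0]],[15,[0,124,-58],[-0.54,0,0]],[15,[0,124,-58],[-0.54,0,0]],[15,[0,124,-58],[-0.54,0,0]]]' 20; 
cat > lookpad.py <<'E'
import sys,os
from h import *
p=np.array(eval(sys.argv[1])); 
c=optics.read_camera("wrist"); im=c["image"]; h,w=im.shape[:2]
allrc=np.argwhere(np.ones((h,w),bool)); z=.022
xy=plane(c,allrc,z); near=(np.hypot(*(xy-p).T)<.055).reshape(h,w)
m=near&(im.min(2)>200)
a,r,t=rectof(c,m,z); print("pad mean",a.round(1),"rect",np.round(r[0],1),np.round(sorted(r[1]),1),round(t,2))
v=im.copy(); b=cv2.boxPoints(r)/1000
q=proj(c,np.c_[b,np.full(4,z)]); cv2.polylines(v,[q.astype(np.int32)],True,(0,255,0),1)
k=len(os.listdir("pics")); f=f"pics/w{k}.png"; cv2.imwrite(f,v); print(f)
to(r[0][0]/1000,r[0][1]/1000,float(sys.argv[2]),t+90)
E
python3 lookpad.py '(.3585,-.3177)' .06
```

```text
time_s: 5.13
tool_pos: [0.3966, -0.3511, 0.1504]
tool_rot: [-91.1, 89.9, -43.2]
force: [0.2, -0.0, -0.3]
grip_width: 0.02
pad mean [ 357.5 -316.9] rect [ 358.2 -317.6] [19.6 44.5] 137.91
pics/w6.png
t 5.18 tcp [ 396.7 -351.1  150.2] jaw 47.93 tilt 0.06 F [ 0.1 -1.1 -0.7] w 19.7 q7 81.9
  shift [90.2 51.1 -1. ] turn [-3.141e+00 -1.000e-03  1.000e-03] deg 180.0 jaw-az after -90.5
  shift [90.2 51.1 -1. ] turn [0.    0.    0.001] deg -0.0 jaw-az after 89.5
```

```bash
ls pics
```

```text
scene0.png
top0.png
w4.png
w5.png
w6.png
wrist0.png
zoom.png
```

View pics/w6.png

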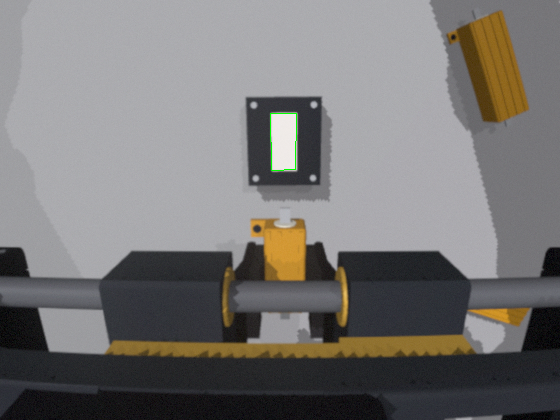

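```bash
cat > held.py <<'E'
import sys
from h import *
C=np.array([[0.0004,0.2736,-0.9618,-0.1464],[-0.0001,0.9618,0.2736,0.0747],[1,0,0.0004,-0.0003],[0,0,0,1]])
row,xt=float(sys.argv[1]),float(sys.argv[2])
c=optics.read_camera("wrist"); c=dict(c,cam_to_world=C)
d,o=rays(c,[[row,285]]); d=d[0]; print("tool y of edge mm",((o+d*(xt-o[0])/d[0])[1]*1000).round(1))
E
python3 held.py 220 .006
python3 -m pendant '[[15,[0,26,-0.5],[0,0,0]],[15,[30,51.5,-1],[0,0,0]],[15,[65,51.5,-1],[0,0,0]],[15,[90,51.5,-1],[0,0,0]],[15,[100,51.5,-1],[0,0,0]],[15,[100,51.5,-1],[0,0,0]],[15,[100,51.5,-1],[0,0,0]],[15,[100,51.5,-1],[0,0,0]],[15,[100,51.5,-1],[0,0,0]]]' 20
python3 -c "
from h import *
to(.3582,-.3176,.046,47.9)"
```

```text
tool y of edge mm 25.5
time_s: 5.98
tool_pos: [0.3583, -0.3175, 0.0516]
tool_rot: [-93.3, 89.8, -45.3]
force: [-0.4, 0.4, 0.2]
grip_width: 0.0201
t 5.98 tcp [ 358.3 -317.5   51.6] jaw 48.01 tilt 0.16 F [-0.4  0.4  0.2] w 20.1 q7 80.5
  shift [ 5.6  0.1 -0.1] turn [-3.14  -0.004 -0.   ] deg 179.9 jaw-az after -90.5
  shift [ 5.6  0.1 -0.1] turn [ 0.002 -0.     0.003] deg -0.1 jaw-az after 89.5
```

```bash
python3 held.py 220 .024; python3 held.py 226 .006;python3 - <<'E'
import cv2
im=cv2.imread("pics/w6.png")[195:290,225:345]; cv2.imwrite("pics/z6.png",cv2.resize(im,None,fx=6,fy=6,interpolation=cv2.INTER_NEAREST))
E
```

```text
tool y of edge mm 19.6
tool y of edge mm 22.5
```

View pics/z6.png

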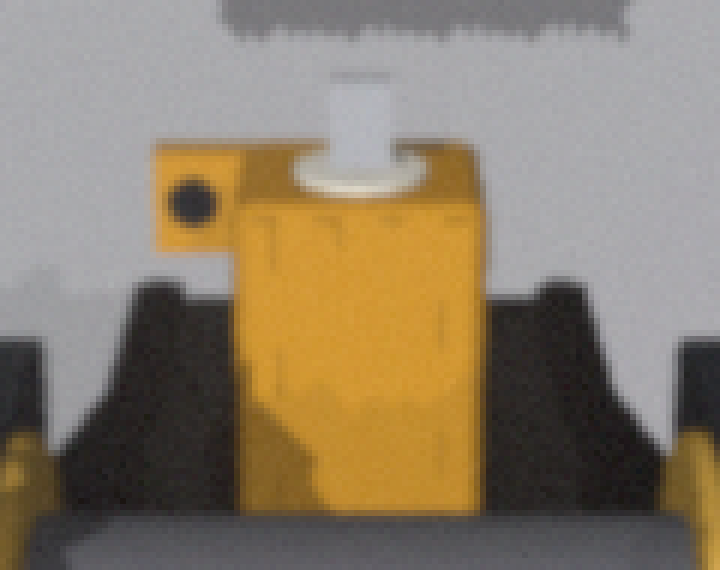

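```bash
python3 -m pendant '[[15,[1.5,1,0],[0,0,0]],[15,[3,1,0],[0,0,0]],[15,[3,1,0],[0,0,0]],[15,[3,1,0],[0,0,0]]]' 20
python3 -c "
from h import *
to(.3582,-.3176,.046,47.9)"
```

```text
time_s: 6.42
tool_pos: [0.3562, -0.3158, 0.047]
tool_rot: [139.4, 90.0, -172.6]
force: [0.4, 0.4, 0.4]
grip_width: 0.0195
t 6.42 tcp [ 356.2 -315.8   47. ] jaw 48.01 tilt 0.01 F [0.4 0.4 0.4] w 19.5 q7 80.3
  shift [ 1.  -2.7  0. ] turn [-3.14  0.   -0.  ] deg 179.9 jaw-az after -90.5
  shift [ 1.  -2.7  0. ] turn [ 0.002 -0.    -0.   ] deg -0.1 jaw-az after 89.5
```

```bash
python3 -m pendant '[[15,[0.4,-1.6,0],[0,0,0]],[15,[0.4,-1.6,0],[0,0,0]],[15,[0.4,-1.6,0],[0,0,0]],[15,[0.4,-1.6,0],[0,0,0]],[15,[0.4,-1.6,0],[0,0,0]]]' 20
python3 -c "
from h import *
to(.3582,-.3176,.046,47.9)"
```

```text
time_s: 6.83
tool_pos: [0.3575, -0.317, 0.0466]
tool_rot: [141.5, 90.0, -170.5]
force: [-0.0, -0.2, 0.4]
grip_width: 0.0195
t 6.83 tcp [ 357.5 -317.    46.6] jaw 48.02 tilt 0.0 F [-0.  -0.2  0.4] w 19.5 q7 80.2
  shift [ 0.6 -0.9 -0. ] turn [-3.14  0.   -0.  ] deg 179.9 jaw-az after -90.5
  shift [ 0.6 -0.9 -0. ] turn [ 0.002 -0.    -0.   ] deg -0.1 jaw-az after 89.5
```

Lower the last bit, release, then retreat and check.

```bash
python3 -m pendant '[[15,[0.5,0,0],[0,0,0]],[15,[0.8,0,0],[0,0,0]],[15,[0.8,0,0],[0,0,0]],[24,[0.8,0,0],[0,0,0]],[30,[0.8,0,0],[0,0,0]],[40,[0.8,0,0],[0,0,0]],[40,[0.8,0,0],[0,0,0]],[40,[0.8,0,0],[0,0,0]]]' 20
python3 -m pendant '[[40,[-15,0,0],[0,0,0]],[40,[-45,-10,0],[0,0,0]],[60,[-80,-30,0],[0,0,0]],[80,[-100,-50,0],[0,0,0]],[87,[-100,-50,0],[0,0,0]],[87,[-100,-50,0],[0,0,0]]]' 20
cat > check.py <<'E'
import sys,os
from h import *
n=sys.argv[1];p=np.array(eval(sys.argv[2])); cam=sys.argv[3] if len(sys.argv)>3 else "wrist"
c=optics.read_camera(cam); im=c["image"]; hsv=cv2.cvtColor(im,cv2.COLOR_BGR2HSV); h,w=im.shape[:2]
allrc=np.argwhere(np.ones((h,w),bool)); zt=.022+H["gold_"+n]
near=(np.hypot(*(plane(c,allrc,zt)-p).T)<.06).reshape(h,w)
P=world(c,allrc)[:,2].reshape(h,w)
m=near&(hsv[...,0]>8)&(hsv[...,0]<25)&(hsv[...,1]>100)&(P>zt-.004)&(P<zt+.007)
m=cv2.morphologyEx(m.astype(np.uint8),cv2.MORPH_OPEN,np.ones((5,5) if cam=="wrist" else (2,2)))
a,r,t=rectof(c,m,zt); print("gold",a.round(1),np.round(r[0],1),np.round(sorted(r[1]),1),round(t,1),"z",np.median(P[m>0]).round(4))
v=im.copy(); q=proj(c,np.c_[cv2.boxPoints(r)/1000,np.full(4,zt)]); cv2.polylines(v,[q.astype(np.int32)],True,(0,255,0),1)
# sink outline: dark
near=(np.hypot(*(plane(c,allrc,.022)-p).T)<.075).reshape(h,w)
m=near&(P>.012)&(P<.06); m=cv2.morphologyEx(m.astype(np.uint8),cv2.MORPH_OPEN,np.ones((5,5)))
k=len(os.listdir("pics")); f=f"pics/w{k}.png"; cv2.imwrite(f,v); print(f)
e=np.array(r[0])-p*1000; j=np.radians(t); print("err along",(e@[np.cos(j),np.sin(j)]).round(1),"across",(e@[-np.sin(j),np.cos(j)]).round(1))
E
python3 check.py short '(.3583,-.3176)'; python3 check.py short '(.3583,-.3176)' scene;  python3 check.py short '(.3583,-.3176)' top
```

```text
time_s: 7.5
tool_pos: [0.3575, -0.317, 0.0459]
tool_rot: [-133.4, 90.0, -85.4]
force: [0.3, -0.7, 0.2]
grip_width: 0.0382
time_s: 8.0
tool_pos: [0.3958, -0.3512, 0.147]
tool_rot: [-85.6, 89.8, -37.6]
force: [-0.2, -0.4, -0.6]
grip_width: 0.0589
gold [ 357.2 -316.8] [ 357.7 -317. ] [19.6 44.2] 137.4 z 0.0416
pics/w8.png
err along 0.8 across -0.0
gold [ 359.1 -310. ] [ 358.9 -310.2] [22.2 42.4] 140.5 z 0.039
pics/w9.png
err along 4.2 across -6.1
gold [ 355.1 -320.1] [ 355.4 -320.9] [19.6 45.3] 140.0 z 0.0386
pics/w10.png
err along 0.1 across 4.4
```

```bash
ls pics
```

```text
scene0.png
top0.png
w10.png
w4.png
w5.png
w6.png
w8.png
w9.png
wrist0.png
z6.png
zoom.png
```

```bash
python3 - <<'E'
import cv2,numpy as np
a=cv2.imread("pics/w8.png"); 
cv2.imwrite("pics/z8.png",cv2.resize(a[80:260,190:380],None,fx=4,fy=3.2,interpolation=cv2.INTER_CUBIC)[:600])
b=cv2.imread("pics/w10.png")[225:285,360:430]; c=cv2.imread("pics/w9.png")[80:135,250:310]
cv2.imwrite("pics/z9.png",np.hstack([cv2.resize(b,(390,380),interpolation=cv2.INTER_CUBIC),cv2.resize(c,(390,380),interpolation=cv2.INTER_CUBIC)]))
E
```

```text
(no output)
```

View pics/z8.png

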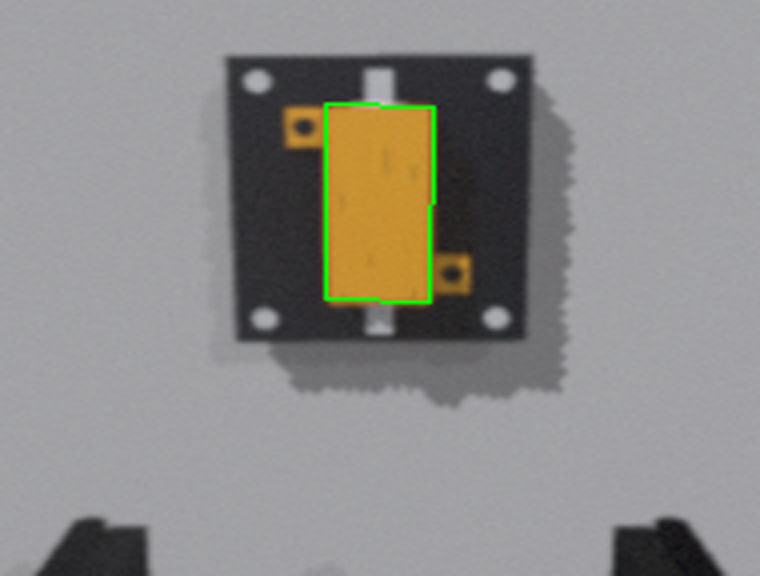

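View pics/z9.png

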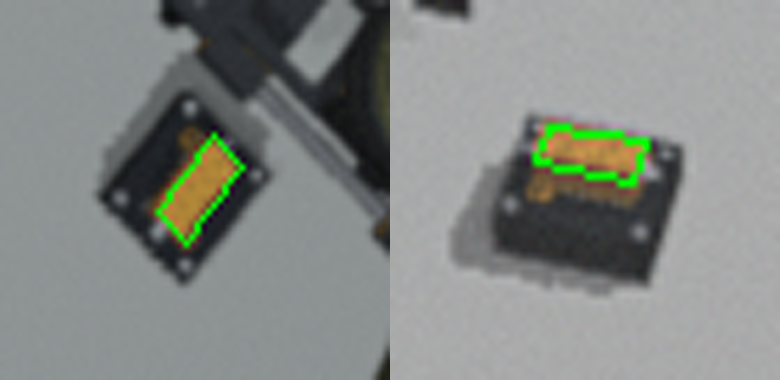

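```bash
python3 -c "
from h import *
to(.426,-.152,.14,75)"
```

```text
t 8.15 tcp [ 393.4 -349.3  144.3] jaw 48.02 tilt 0.19 F [-0.5  0.6 -0.1] w 71.2 q7 82.0
  shift [  4.6 107.7 168.5] turn [-0.471  0.001 -0.003] deg 27.0 jaw-az after 94.6
  shift [  4.6 107.7 168.5] turn [ 2.671e+00 -4.000e-03 -1.000e-03] deg -153.0 jaw-az after -85.4
```

```bash
python3 -m pendant '[[87,[0,20,32],[-0.12,0,0]],[87,[0,41,64],[-0.24,0,0]],[87,[0,62,97],[-0.36,0,0]],[87,[0,83,130],[-0.47,0,0]],[87,[0,100,158],[-0.47,0,0]],[87,[0,108,168],[-0.47,0,0]],[87,[0,108,168],[-0.47,0,0]],[87,[0,108,168],[-0.47,0,0]],[87,[0,108,168],[-0.47,0,0]],[87,[0,108,168],[-0.47,0,0]]]' 20
python3 look.py long '(.426,-.152)' 0
```

```text
time_s: 8.98
tool_pos: [0.4261, -0.155, 0.1455]
tool_rot: [88.5, 90.0, 163.2]
force: [0.4, -0.7, 0.3]
grip_width: 0.0872
gold top mean [ 424.2 -153.7] rect [ 425.6 -154.1] [27.6 80.2] 162.1 z 0.0255
pics/w13.png
t 9.03 tcp [ 426.2 -154.8  145.5] jaw 74.77 tilt 0.03 F [ 0.7 -0.2  0.3] w 86.8 q7 91.9
  shift [121.5   0.7   0.5] turn [-3.095e+00  1.000e-03  0.000e+00] deg 177.3 jaw-az after -88.0
  shift [121.5   0.7   0.5] turn [ 0.046  0.    -0.001] deg -2.7 jaw-az after 92.0
```

View pics/w13.png

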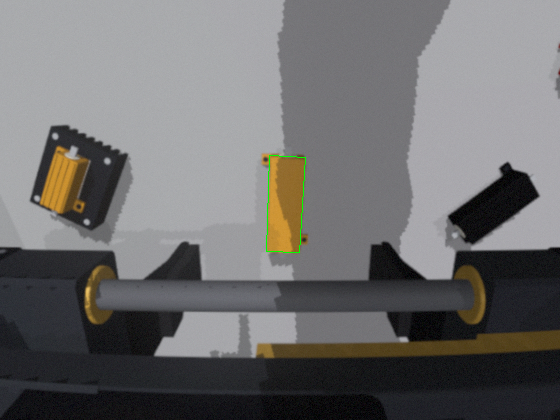

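```bash
python3 -m pendant '[[70,[38,0.7,0.5],[0.046,0,0]],[70,[76,0.7,0.5],[0.046,0,0]],[70,[106,0.7,0.5],[0.046,0,0]],[70,[121,0.7,0.5],[0.046,0,0]],[70,[121,0.7,0.5],[0.046,0,0]],[70,[121,0.7,0.5],[0.046,0,0]],[70,[121,0.7,0.5],[0.046,0,0]],[70,[121,0.7,0.5],[0.046,0,0]]]' 30
python3 -m pendant '[[22,[0,0,0],[0,0,0]],[22,[0,0,0],[0,0,0]],[22,[0,0,0],[0,0,0]],[22,[0,0,0],[0,0,0]],[22,[0,0,0],[0,0,0]],[22,[0,0,0],[0,0,0]],[22,[0,0,0],[0,0,0]],[22,[0,0,0],[0,0,0]],[22,[0,0,0],[0,0,0]]]' 30
python3 -c "
from h import *
to(.4256,-.1541,.024,72.1)"
```

```text
time_s: 9.7
tool_pos: [0.4275, -0.1535, 0.0263]
tool_rot: [-105.9, 89.8, -33.6]
force: [0.0, -0.3, 0.4]
grip_width: 0.07
time_s: 10.45
tool_pos: [0.4262, -0.1527, 0.0248]
tool_rot: [167.7, 90.0, -119.9]
force: [-0.7, -0.4, 0.7]
grip_width: 0.0276
t 10.45 tcp [ 426.2 -152.7   24.8] jaw 72.31 tilt 0.01 F [-0.7 -0.4  0.7] w 27.6 q7 79.8
  shift [ 0.8  0.2 -1.5] turn [-3.138  0.    -0.   ] deg 179.8 jaw-az after -88.0
  shift [ 0.8  0.2 -1.5] turn [ 0.004 -0.    -0.   ] deg -0.2 jaw-az after 92.0
```

```bash
python3 -m pendant '[[22,[-20,0,0],[0,0,0]],[22,[-50,0,0],[0,0,0]],[22,[-90,0,0],[0,0,0]],[22,[-120,0,0],[0,0,0]],[22,[-125,0,0],[0,0,0]],[22,[-125,0,0],[0,0,0]]]' 30
python3 -c "
from h import *
to(.465,.05,.15,63.7)
to(.412,.2587,.15,63.7)"
```

```text
time_s: 10.95
tool_pos: [0.4276, -0.1533, 0.1517]
tool_rot: [-114.4, 89.7, -42.2]
force: [0.5, -0.6, -2.0]
grip_width: 0.028
t 10.95 tcp [ 427.6 -153.3  151.7] jaw 72.29 tilt 0.27 F [ 0.5 -0.6 -2. ] w 28.0 q7 89.5
  shift [  1.2  26.2 205. ] turn [-2.992e+00 -7.000e-03 -2.000e-03] deg 171.4 jaw-az after -122.4
  shift [  1.2  26.2 205. ] turn [ 0.15  -0.002  0.004] deg -8.6 jaw-az after 57.6
t 10.95 tcp [ 427.6 -153.3  151.7] jaw 72.29 tilt 0.27 F [ 0.5 -0.6 -2. ] w 28.0 q7 89.5
  shift [  0.4 140.2 387.7] turn [-2.992e+00 -7.000e-03 -2.000e-03] deg 171.4 jaw-az after -148.4
  shift [  0.4 140.2 387.7] turn [ 0.15  -0.002  0.004] deg -8.6 jaw-az after 31.6
```

```bash
python3 -m pendant '[[22,[0,0,30],[0.02,0,0]],[22,[0,5,65],[0.04,0,0]],[22,[0,10,100],[0.06,0,0]],[22,[0,16,135],[0.08,0,0]],[22,[0,22,170],[0.1,0,0]],[22,[0,28,205],[0.12,0,0]],[22,[0,45,237],[0.14,0,0]],[22,[0,64,268],[0.15,0,0]],[22,[0,84,299],[0.15,0,0]],[22,[0,104,330],[0.15,0,0]]]' 30
python3 -c "
from h import *
to(.412,.2587,.15,63.7)"
```

```text
time_s: 11.78
tool_pos: [0.4254, 0.1944, 0.148]
tool_rot: [127.3, 89.8, -168.9]
force: [0.4, 1.1, -0.7]
grip_width: 0.0277
t 11.78 tcp [425.4 194.4 148. ] jaw 63.7 tilt 0.16 F [ 0.4  1.1 -0.7] w 27.7 q7 32.5
  shift [-2.  40.5 51.7] turn [-3.142e+00  4.000e-03 -3.000e-03] deg 180.0 jaw-az after -148.4
  shift [-2.  40.5 51.7] turn [ 0.    -0.002 -0.002] deg -0.0 jaw-az after 31.6
```

```bash
python3 -m pendant '[[22,[0,16,20],[0,0,0]],[22,[0,31,40],[0,0,0]],[22,[0,38,49],[0,0,0]],[22,[0,38,49],[0,0,0]],[22,[0,38,49],[0,0,0]],[22,[0,38,49],[0,0,0]],[22,[0,38,49],[0,0,0]],[22,[0,38,49],[0,0,0]]]' 30
python3 lookpad.py '(.3494,.2897)' .05
```

```text
time_s: 12.45
tool_pos: [0.4155, 0.2527, 0.1494]
tool_rot: [-173.8, 89.9, -110.2]
force: [-0.4, -0.2, -1.4]
grip_width: 0.0275
pad mean [348.9 291.5] rect [350.1 290.9] [27.9 78.8] 153.49
pics/w14.png
t 12.5 tcp [415.5 252.9 149.6] jaw 63.6 tilt 0.05 F [-0.4  0.2 -0.8] w 27.8 q7 21.4
  shift [99.5 75.5  5. ] turn [-3.14e+00 -1.00e-03 -1.00e-03] deg 179.9 jaw-az after -156.2
  shift [99.5 75.5  5. ] turn [ 0.002 -0.001  0.   ] deg -0.1 jaw-az after 23.8
```

View pics/w14.png

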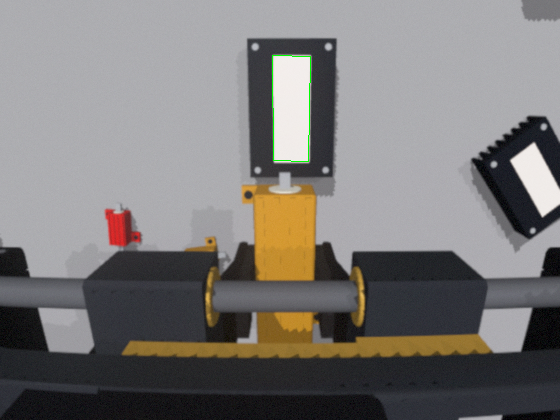

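```bash
python3 held.py 196 .0008; python3 held.py 194 .0008; python3 held.py 186 .0248
python3 -m pendant '[[22,[0,35,2],[0,0,0]],[22,[10,70,4],[0,0,0]],[22,[35,75,5],[0,0,0]],[22,[65,75,5],[0,0,0]],[22,[88,75,5],[0,0,0]],[22,[98,75,5],[0,0,0]],[22,[98,75,5],[0,0,0]],[22,[98,75,5],[0,0,0]],[22,[98,75,5],[0,0,0]],[22,[98,75,5],[0,0,0]]]' 30
python3 -c "
from h import *
to(.3501,.2909,.0468,63.5)
cv2.imwrite('pics/z14.png',cv2.resize(cv2.imread('pics/w14.png')[170:270,230:350],None,fx=5,fy=5,interpolation=cv2.INTER_NEAREST))"
```

```text
tool y of edge mm 38.2
tool y of edge mm 39.1
tool y of edge mm 37.5
time_s: 13.48
tool_pos: [0.3511, 0.2923, 0.0529]
tool_rot: [-44.8, 89.9, 18.9]
force: [-0.4, -0.5, -1.0]
grip_width: 0.0274
t 13.48 tcp [351.1 292.3  52.9] jaw 63.68 tilt 0.13 F [-0.4 -0.5 -1. ] w 27.4 q7 6.0
  shift [ 6.1  0.2 -1.7] turn [-3.138e+00 -2.000e-03  3.000e-03] deg 179.8 jaw-az after -156.2
  shift [ 6.1  0.2 -1.7] turn [0.003 0.002 0.002] deg -0.2 jaw-az after 23.8
```

View pics/z14.png

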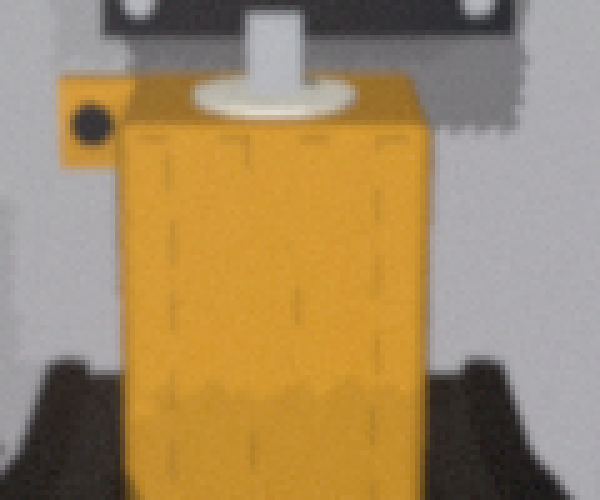

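```bash
python3 -m pendant '[[22,[1,0,0],[0,0,0]],[22,[1.5,0,0],[0,0,0]],[22,[1.5,0,0],[0,0,0]],[22,[1.5,0,0],[0,0,0]],[22,[1.5,0,0],[0,0,0]],[22,[1.5,0,0],[0,0,0]]]' 30
python3 -c "
from h import *
to(.3501,.2909,.0468,63.5)"
```

```text
time_s: 13.98
tool_pos: [0.3501, 0.2918, 0.0503]
tool_rot: [-127.8, 90.0, -64.1]
force: [-1.2, 0.1, -1.2]
grip_width: 0.0279
t 13.98 tcp [350.1 291.8  50.3] jaw 63.71 tilt 0.01 F [-1.2  0.1 -1.2] w 27.9 q7 5.8
  shift [ 3.5 -0.4 -0.8] turn [-3.138 -0.    -0.   ] deg 179.8 jaw-az after -156.2
  shift [ 3.5 -0.4 -0.8] turn [ 0.004 -0.     0.   ] deg -0.2 jaw-az after 23.8
```

```bash
python3 -m pendant '[[22,[1,-0.6,-0.8],[0.004,0,0]],[22,[2,-0.6,-0.8],[0.004,0,0]],[22,[2.5,-0.6,-0.8],[0.004,0,0]],[22,[2.5,-0.6,-0.8],[0.004,0,0]],[22,[2.5,-0.6,-0.8],[0.004,0,0]],[22,[2.5,-0.6,-0.8],[0.004,0,0]]]' 30
python3 -c "
from h import *
to(.3501,.2909,.0468,63.5)"
```

```text
time_s: 14.48
tool_pos: [0.3502, 0.2909, 0.0478]
tool_rot: [117.4, 90.0, -179.1]
force: [0.4, -0.3, -1.1]
grip_width: 0.0278
t 14.48 tcp [350.2 290.9  47.8] jaw 63.49 tilt 0.01 F [ 0.4 -0.3 -1.1] w 27.8 q7 5.5
  shift [ 1.   0.1 -0.1] turn [-0. -0. -0.] deg 0.0 jaw-az after 23.8
  shift [ 1.   0.1 -0.1] turn [ 3.141 -0.     0.   ] deg -180.0 jaw-az after -156.2
```

```bash
python3 -m pendant '[[22,[0.6,0,0],[0,0,0]],[22,[1.1,0,0],[0,0,0]],[22,[1.1,0,0],[0,0,0]],[22,[1.1,0,0],[0,0,0]],[32,[1.1,0,0],[0,0,0]],[38,[1.1,0,0],[0,0,0]],[48,[1.1,0,0],[0,0,0]],[48,[1.1,0,0],[0,0,0]],[48,[1.1,0,0],[0,0,0]]]' 30
python3 -m pendant '[[48,[-15,0,0],[0,0,0]],[48,[-45,-10,0],[0,0,0]],[60,[-80,-30,0],[0,0,0]],[80,[-100,-50,0],[0,0,0]],[87,[-100,-50,0],[0,0,0]],[87,[-100,-50,0],[0,0,0]],[87,[-100,-50,0],[0,0,0]],[87,[-100,-50,0],[0,0,0]]]' 20
python3 check.py long '(.3501,.2909)'
```

```text
time_s: 15.23
tool_pos: [0.3503, 0.2909, 0.0467]
tool_rot: [-52.3, 90.0, 11.2]
force: [0.6, 0.2, 0.3]
grip_width: 0.0457
time_s: 15.9
tool_pos: [0.3934, 0.2685, 0.1455]
tool_rot: [137.8, 89.9, -158.6]
force: [-0.5, 0.5, 0.1]
grip_width: 0.0801
gold [348.7 291.7] [350.1 291. ] [28.  79.2] 153.4 z 0.0475
pics/w16.png
err along 0.0 across -0.1
```

View pics/w16.png

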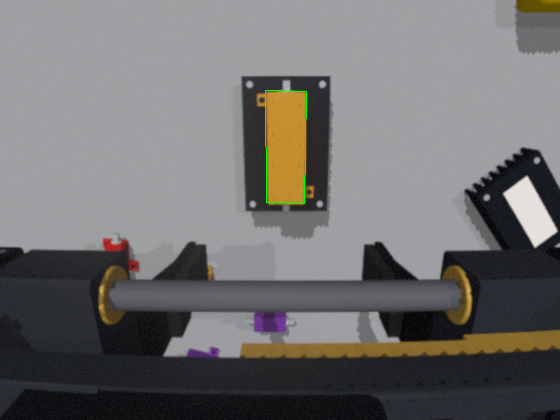

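```bash
python3 -c "
from h import *
to(.428,.160,.14,171)"
```

```text
t 15.95 tcp [393.4 268.6 145.5] jaw 63.59 tilt 0.14 F [-0.8  0.   0.9] w 82.3 q7 19.0
  shift [  5.6 -79.3 -81.9] turn [-1.875  0.    -0.003] deg 107.4 jaw-az after 150.5
  shift [  5.6 -79.3 -81.9] turn [ 1.267 -0.003 -0.   ] deg -72.6 jaw-az after -29.5
```

```bash
python3 -m pendant '[[87,[0,-10,-10],[0.12,0,0]],[87,[0,-20,-20],[0.24,0,0]],[87,[0,-30,-30],[0.36,0,0]],[87,[0,-40,-40],[0.48,0,0]],[87,[0,-50,-50],[0.6,0,0]],[87,[0,-60,-60],[0.72,0,0]],[87,[0,-70,-70],[0.84,0,0]],[87,[0,-79,-82],[0.96,0,0]],[87,[0,-79,-82],[1.08,0,0]],[87,[0,-79,-82],[1.2,0,0]]]' 20
python3 -m pendant '[[60,[0,0,0],[0.067,0,0]],[60,[0,0,0],[0.067,0,0]],[60,[0,0,0],[0.067,0,0]],[60,[0,0,0],[0.067,0,0]],[60,[0,0,0],[0.067,0,0]]]'
python3 look.py tiny '(.428,.160)' 0
```

```text
time_s: 16.78
tool_pos: [0.4282, 0.1592, 0.1457]
tool_rot: [-156.8, 89.9, -162.4]
force: [0.2, 0.4, -0.1]
grip_width: 0.0869
time_s: 17.2
tool_pos: [0.4287, 0.1601, 0.1464]
tool_rot: [-161.6, 90.0, -170.6]
force: [-0.2, -0.2, 1.4]
grip_width: 0.0634
gold top mean [428.4 162. ] rect [428.4 161.4] [15.9 29.7] 71.9 z 0.0165
pics/w17.png
t 17.25 tcp [428.9 160.1 146.5] jaw -9.03 tilt 0.02 F [-0.3  0.3 -0.6] w 62.2 q7 -33.3
  shift [122.5   1.3  -0.6] turn [-2.983e+00 -0.000e+00 -1.000e-03] deg 170.9 jaw-az after 141.3
  shift [122.5   1.3  -0.6] turn [ 0.158 -0.     0.   ] deg -9.1 jaw-az after -38.7
```

View pics/w17.png

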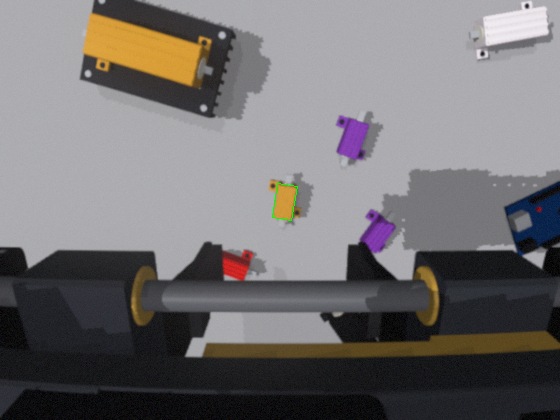

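```bash
python3 -m pendant '[[45,[30,1.3,-0.6],[0.1,0,0]],[45,[65,1.3,-0.6],[0.158,0,0]],[45,[100,1.3,-0.6],[0.158,0,0]],[45,[118,1.3,-0.6],[0.158,0,0]],[45,[123,1.3,-0.6],[0.158,0,0]],[45,[123,1.3,-0.6],[0.158,0,0]],[45,[123,1.3,-0.6],[0.158,0,0]],[45,[123,1.3,-0.6],[0.158,0,0]],[45,[123,1.3,-0.6],[0.158,0,0]]]' 12
python3 -c "
from h import *
to(.4284,.1614,.0215,161.9)"
```

```text
time_s: 18.0
tool_pos: [0.4301, 0.1615, 0.0252]
tool_rot: [15.6, 89.8, -2.6]
force: [0.3, -0.4, 0.4]
grip_width: 0.0452
t 18.0 tcp [430.1 161.5  25.2] jaw -18.17 tilt 0.18 F [ 0.3 -0.4  0.4] w 45.2 q7 -56.7
  shift [ 3.7 -0.6 -1.6] turn [-0.001  0.003 -0.001] deg 0.1 jaw-az after -38.7
  shift [ 3.7 -0.6 -1.6] turn [ 3.14e+00 -1.00e-03 -5.00e-03] deg -179.9 jaw-az after 141.3
```

```bash
python3 -m pendant '[[45,[1.5,0,0],[0,0,0]],[45,[1.5,0,0],[0,0,0]],[45,[1.5,0,0],[0,0,0]],[10,[1.5,0,0],[0,0,0]],[10,[1.5,0,0],[0,0,0]],[10,[1.5,0,0],[0,0,0]],[10,[1.5,0,0],[0,0,0]],[10,[1.5,0,0],[0,0,0]],[10,[1.5,0,0],[0,0,0]],[10,[1.5,0,0],[0,0,0]]]' 12
python3 -c "
from h import *
to(.4284,.1614,.0215,161.9)"
```

```text
time_s: 18.83
tool_pos: [0.4287, 0.1613, 0.0222]
tool_rot: [-143.7, 90.0, -161.9]
force: [0.3, -0.1, 0.2]
grip_width: 0.0158
t 18.83 tcp [428.7 161.3  22.2] jaw -18.16 tilt 0.0 F [ 0.3 -0.1  0.2] w 15.8 q7 -56.9
  shift [ 0.7  0.  -0.3] turn [-0.001 -0.     0.   ] deg 0.1 jaw-az after -38.7
  shift [ 0.7  0.  -0.3] turn [3.141 0.    0.   ] deg -179.9 jaw-az after 141.3
```

```bash
python3 -m pendant '[[10,[-20,0,0],[0,0,0]],[10,[-50,0,0],[0.05,0,0]],[10,[-90,0,0],[0.17,0,0]],[10,[-120,0,0],[0.29,0,0]],[10,[-128,0,0],[0.41,0,0]],[10,[-128,0,0],[0.53,0,0]],[10,[-128,0,0],[0.65,0,0]],[10,[-128,0,0],[0.77,0,0]],[10,[-128,0,0],[0.89,0,0]],[10,[-128,0,0],[0.95,0,0]]]' 12
python3 -c "
from h import *
to(.6295,-.103,.15,-72.5)"
```

```text
time_s: 19.67
tool_pos: [0.4285, 0.1613, 0.1502]
tool_rot: [-23.6, 90.0, -96.5]
force: [-0.6, 0.4, -0.7]
grip_width: 0.016
t 19.67 tcp [428.5 161.3 150.2] jaw -72.9 tilt 0.02 F [-0.6  0.4 -0.7] w 16.0 q7 -97.0
  shift [2.000e-01 1.144e+02 3.117e+02] turn [-0.007  0.     0.   ] deg 0.4 jaw-az after -63.2
  shift [2.000e-01 1.144e+02 3.117e+02] turn [ 3.135e+00  0.000e+00 -1.000e-03] deg -179.6 jaw-az after 116.8
```

```bash
python3 -m pendant '[[10,[0,10,26],[0,0,0]],[10,[0,23,62],[0,0,0]],[10,[0,37,100],[0,0,0]],[10,[0,51,138],[0,0,0]],[10,[0,65,176],[0,0,0]],[10,[0,79,214],[0,0,0]],[10,[0,93,252],[0,0,0]],[10,[0,106,288],[0,0,0]],[10,[0,114,312],[0,0,0]],[10,[0,114,312],[0,0,0]]]' 12
python3 -m pendant '[[10,[0,0,0],[0,0,0]],[10,[0,0,0],[0,0,0]],[10,[0,0,0],[0,0,0]],[10,[0,0,0],[0,0,0]]]'
python3 lookpad.py '(.6724,-.0894)' .0442
```

```text
time_s: 20.5
tool_pos: [0.6328, -0.1101, 0.1488]
tool_rot: [-6.3, 89.9, -79.4]
force: [-1.2, -0.7, -1.0]
grip_width: 0.016
time_s: 20.83
tool_pos: [0.6304, -0.1006, 0.1505]
tool_rot: [-3.7, 90.0, -76.2]
force: [-1.2, -0.0, -0.7]
grip_width: 0.016
pad mean [673.1 -88.6] rect [672.7 -88.8] [15.8 30. ] 17.23
pics/w18.png
t 20.88 tcp [ 630.5 -100.9  150.6] jaw -72.47 tilt 0.02 F [-0.6  0.2 -0.5] w 16.1 q7 -79.8
  shift [106.4  44.    1.1] turn [-3.136e+00  0.000e+00  1.000e-03] deg 179.7 jaw-az after 114.7
  shift [106.4  44.    1.1] turn [ 0.005  0.    -0.   ] deg -0.3 jaw-az after -65.3
```

```bash
ls -t pics | head -1
```

```text
w18.png
```

View pics/w18.png

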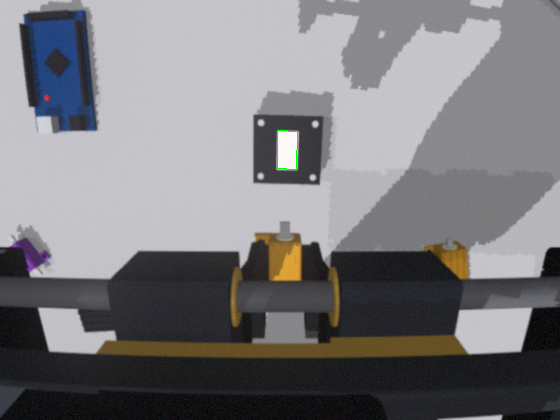

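Pad fits 15.8×30 at (287,150), agreeing with the other cameras; the tiny is held straight.

```bash
python3 -m pendant '[[10,[0,30,1],[0.005,0,0]],[10,[25,44,1],[0.005,0,0]],[10,[60,44,1],[0.005,0,0]],[10,[88,44,1],[0.005,0,0]],[10,[102,44,1],[0.005,0,0]],[10,[103,44,1],[0.005,0,0]],[10,[103,44,1],[0.005,0,0]],[10,[103,44,1],[0.005,0,0]],[10,[103,44,1],[0.005,0,0]],[10,[103,44,1],[0.005,0,0]]]' 12
python3 -m pendant '[[10,[0,0,0],[0,0,0]],[10,[0,0,0],[0,0,0]],[10,[0,0,0],[0,0,0]]]'
python3 -c "
from h import *
to(.6727,-.0888,.0442,-72.75)"
```

```text
time_s: 21.72
tool_pos: [0.6741, -0.0904, 0.0491]
tool_rot: [56.8, 89.8, -16.1]
force: [0.0, 0.3, -1.2]
grip_width: 0.0158
time_s: 21.97
tool_pos: [0.6732, -0.0903, 0.0476]
tool_rot: [36.3, 90.0, -36.6]
force: [-0.3, -0.8, -0.0]
grip_width: 0.0159
t 21.97 tcp [673.2 -90.3  47.6] jaw -72.89 tilt 0.03 F [-0.3 -0.8 -0. ] w 15.9 q7 -85.0
  shift [ 3.4 -0.  -1.6] turn [-0.002  0.    -0.   ] deg 0.1 jaw-az after -65.2
  shift [ 3.4 -0.  -1.6] turn [ 3.139e+00 -1.000e-03 -1.000e-03] deg -179.9 jaw-az after 114.8
```

```bash
python3 -m pendant '[[10,[1,0,-1.6],[0,0,0]],[10,[2,0,-1.6],[0,0,0]],[10,[2.5,0,-1.6],[0,0,0]],[10,[2.5,0,-1.6],[0,0,0]],[10,[2.5,0,-1.6],[0,0,0]],[10,[2.5,0,-1.6],[0,0,0]]]' 12
python3 -c "
from h import *
to(.6727,-.0888,.0442,-72.75)"
```

```text
time_s: 22.47
tool_pos: [0.6726, -0.0886, 0.0447]
tool_rot: [-72.1, 90.0, -145.0]
force: [-0.5, -0.0, 0.4]
grip_width: 0.0156
t 22.47 tcp [672.6 -88.6  44.7] jaw -72.88 tilt 0.0 F [-0.5 -0.   0.4] w 15.6 q7 -85.2
  shift [0.5 0.  0.2] turn [-0.002  0.     0.   ] deg 0.1 jaw-az after -65.2
  shift [0.5 0.  0.2] turn [ 3.139  0.    -0.   ] deg -179.9 jaw-az after 114.8
```

```bash
python3 -m pendant '[[10,[0.6,0,0.2],[0,0,0]],[10,[0.6,0,0.2],[0,0,0]],[10,[0.6,0,0.2],[0,0,0]],[20,[0.6,0,0.2],[0,0,0]],[26,[0.6,0,0.2],[0,0,0]],[38,[0.6,0,0.2],[0,0,0]],[38,[0.6,0,0.2],[0,0,0]],[38,[0.6,0,0.2],[0,0,0]]]' 12
python3 -m pendant '[[38,[-15,0,0],[0,0,0]],[38,[-45,-10,0],[0,0,0]],[60,[-80,-30,0],[0,0,0]],[80,[-100,-45,0],[0,0,0]],[87,[-100,-45,0],[0,0,0]],[87,[-100,-45,0],[0,0,0]],[87,[-100,-45,0],[0,0,0]],[87,[-100,-45,0],[0,0,0]]]' 20
python3 check.py tiny '(.6727,-.0888)'
python3 -c "
from h import *
to(.6065,-.2675,.14,121)"
```

```text
time_s: 23.13
tool_pos: [0.6727, -0.0888, 0.0442]
tool_rot: [17.5, 90.0, -55.4]
force: [0.3, 0.4, -0.9]
grip_width: 0.0348
time_s: 23.8
tool_pos: [0.6293, -0.1017, 0.1431]
tool_rot: [-128.2, 89.9, 159.0]
force: [-0.1, 0.3, 0.3]
grip_width: 0.0699
gold [672.3 -88.6] [672.2 -88.6] [15.5 29.1] 17.1 z 0.0386
pics/w19.png
err along -0.4 across 0.3
t 23.85 tcp [ 629.3 -101.6  142.9] jaw -72.85 tilt 0.12 F [-0.5  0.6 -0. ] w 73.9 q7 -80.4
  shift [  2.8 -70.7 151.8] turn [-0.242 -0.002  0.001] deg 13.8 jaw-az after -35.2
  shift [  2.8 -70.7 151.8] turn [2.9e+00 2.0e-03 2.0e-03] deg -166.2 jaw-az after 144.8
```

View pics/w19.png

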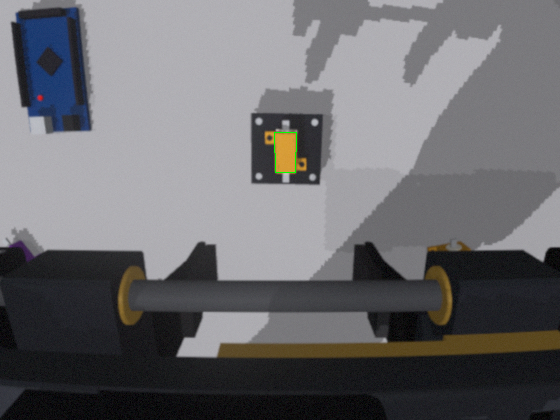

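```bash
python3 -m pendant '[[87,[0,-17,36],[-0.08,0,0]],[87,[0,-34,73],[-0.16,0,0]],[87,[0,-50,109],[-0.24,0,0]],[87,[0,-65,140],[-0.24,0,0]],[87,[0,-71,152],[-0.24,0,0]],[87,[0,-71,152],[-0.24,0,0]],[87,[0,-71,152],[-0.24,0,0]],[87,[0,-71,152],[-0.24,0,0]],[87,[0,-71,152],[-0.24,0,0]],[87,[0,-71,152],[-0.24,0,0]]]' 20
python3 look.py medium '(.6065,-.2675)' 0; ls -t pics|head -1
```

```text
time_s: 24.68
tool_pos: [0.6073, -0.2657, 0.1442]
tool_rot: [130.5, 90.0, 71.5]
force: [0.1, -0.5, -0.1]
grip_width: 0.0871
gold top mean [ 608.4 -268.7] rect [ 607.8 -269.2] [23.8 62.2] 28.4 z 0.0226
pics/w20.png
t 24.73 tcp [ 607.1 -266.2  144.3] jaw -58.96 tilt 0.02 F [0.2 0.5 0.2] w 86.9 q7 -52.6
  shift [120.3  -1.    2.9] turn [-3.096  0.    -0.   ] deg 177.4 jaw-az after 142.3
  shift [120.3  -1.    2.9] turn [ 0.046 -0.    -0.   ] deg -2.6 jaw-az after -37.7
w20.png
```

View pics/w20.png

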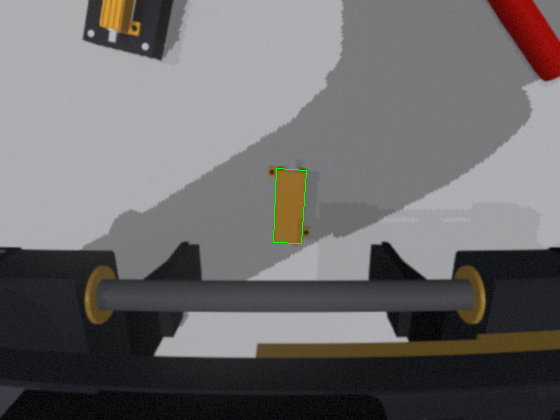

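Fit 23.8×62.2 at (290,206) is right; grasp it.

```bash
python3 -m pendant '[[65,[35,-1,3],[0.046,0,0]],[65,[73,-1,3],[0.046,0,0]],[65,[105,-1,3],[0.046,0,0]],[65,[119,-1,3],[0.046,0,0]],[65,[120,-1,3],[0.046,0,0]],[65,[120,-1,3],[0.046,0,0]],[65,[120,-1,3],[0.046,0,0]],[65,[120,-1,3],[0.046,0,0]],[65,[120,-1,3],[0.046,0,0]],[65,[120,-1,3],[0.046,0,0]]]' 25
python3 -m pendant '[[18,[0,0,0],[0,0,0]],[18,[0,0,0],[0,0,0]],[18,[0,0,0],[0,0,0]],[18,[0,0,0],[0,0,0]],[18,[0,0,0],[0,0,0]],[18,[0,0,0],[0,0,0]],[18,[0,0,0],[0,0,0]],[18,[0,0,0],[0,0,0]],[18,[0,0,0],[0,0,0]]]' 25
python3 -c "
from h import *
to(.6078,-.2692,.024,118.4)"
```

```text
time_s: 25.57
tool_pos: [0.6082, -0.2717, 0.0258]
tool_rot: [29.6, 89.9, -32.1]
force: [-0.4, 1.3, -0.7]
grip_width: 0.0651
time_s: 26.32
tool_pos: [0.6072, -0.2712, 0.0241]
tool_rot: [-128.5, 90.0, 169.8]
force: [1.0, 0.3, 0.7]
grip_width: 0.0242
t 26.32 tcp [ 607.2 -271.2   24.1] jaw -61.76 tilt 0.01 F [1.  0.3 0.7] w 24.2 q7 -58.2
  shift [ 0.1  1.5 -1.5] turn [-0.003 -0.     0.   ] deg 0.2 jaw-az after -37.7
  shift [ 0.1  1.5 -1.5] turn [3.139 0.    0.   ] deg -179.8 jaw-az after 142.3
```

```bash
python3 -m pendant '[[18,[-20,0,0],[0,0,0]],[18,[-55,0,0],[-0.08,0,0]],[18,[-95,0,0],[-0.2,0,0]],[18,[-120,0,0],[-0.32,0,0]],[18,[-126,0,0],[-0.44,0,0]],[18,[-126,10,-24],[-0.56,0,0]],[18,[-126,24,-55],[-0.68,0,0]],[18,[-126,38,-87],[-0.8,0,0]],[18,[-126,52,-119],[-0.92,0,0]],[18,[-126,66,-151],[-1.04,0,0]]]' 25
python3 -c "
from h import *
to(.548,.4655,.15,102.5)"
```

```text
time_s: 27.15
tool_pos: [0.5935, -0.1057, 0.1501]
tool_rot: [-84.5, 90.0, -86.4]
force: [0.8, 0.3, -0.8]
grip_width: 0.0235
t 27.15 tcp [ 593.5 -105.7  150.1] jaw -1.86 tilt 0.03 F [ 0.8  0.3 -0.8] w 23.5 q7 -13.2
  shift [-1.000e-01  5.694e+02 -6.400e+01] turn [-1.821 -0.     0.   ] deg 104.4 jaw-az after 62.2
  shift [-1.000e-01  5.694e+02 -6.400e+01] turn [1.32 0.   0.  ] deg -75.6 jaw-az after -117.8
```

```bash
python3 -m pendant '[[18,[0,37,-4],[-0.12,0,0]],[18,[0,74,-8],[-0.24,0,0]],[18,[0,111,-12],[-0.36,0,0]],[18,[0,148,-16],[-0.48,0,0]],[18,[0,185,-20],[-0.6,0,0]],[18,[0,222,-25],[-0.72,0,0]],[18,[0,259,-29],[-0.84,0,0]],[18,[0,296,-33],[-0.96,0,0]],[18,[0,333,-37],[-1.08,0,0]],[18,[0,370,-41],[-1.2,0,0]]]' 25
python3 -c "
from h import *
to(.548,.4655,.15,102.5)"
```

```text
time_s: 27.98
tool_pos: [0.5668, 0.2655, 0.1499]
tool_rot: [-154.0, 90.0, -87.2]
force: [0.4, 0.4, -0.7]
grip_width: 0.0238
t 27.98 tcp [566.8 265.5 149.9] jaw 66.88 tilt 0.03 F [ 0.4  0.4 -0.7] w 23.8 q7 13.4
  shift [ -0.2  95.8 176.5] turn [-0.622 -0.001  0.   ] deg 35.6 jaw-az after 62.2
  shift [ -0.2  95.8 176.5] turn [2.52e+00 0.00e+00 1.00e-03] deg -144.4 jaw-az after -117.8
```

```bash
python3 -m pendant '[[18,[0,19,34],[-0.12,0,0]],[18,[0,38,69],[-0.24,0,0]],[18,[0,57,104],[-0.36,0,0]],[18,[0,75,138],[-0.48,0,0]],[18,[0,89,165],[-0.6,0,0]],[18,[0,96,176],[-0.622,0,0]],[18,[0,96,176],[-0.622,0,0]],[18,[0,96,176],[-0.622,0,0]],[18,[0,96,176],[-0.622,0,0]],[18,[0,96,176],[-0.622,0,0]]]' 25
python3 -m pendant '[[18,[0,0,0],[0,0,0]],[18,[0,0,0],[0,0,0]],[18,[0,0,0],[0,0,0]]]'
python3 lookpad.py '(.4895,.4525)' .0461; ls -t pics|head -1
```

```text
time_s: 28.82
tool_pos: [0.5505, 0.4617, 0.15]
tool_rot: [-164.8, 89.9, -62.8]
force: [-0.6, 0.2, -0.2]
grip_width: 0.0233
time_s: 29.07
tool_pos: [0.5496, 0.4629, 0.1503]
tool_rot: [-143.2, 90.0, -41.0]
force: [0.2, -0.5, -1.2]
grip_width: 0.024
pad mean [489.6 453.2] rect [490.5 453.2] [23.5 61.1] 12.83
pics/w21.png
t 29.12 tcp [549.4 463.1 150.2] jaw 102.14 tilt 0.03 F [ 0.9 -0.5 -0.6] w 23.8 q7 33.4
  shift [104.1  59.7   2.8] turn [-0.012 -0.     0.   ] deg 0.7 jaw-az after 60.1
  shift [104.1  59.7   2.8] turn [3.13e+00 0.00e+00 1.00e-03] deg -179.3 jaw-az after -119.9
w21.png
```

View pics/w21.png

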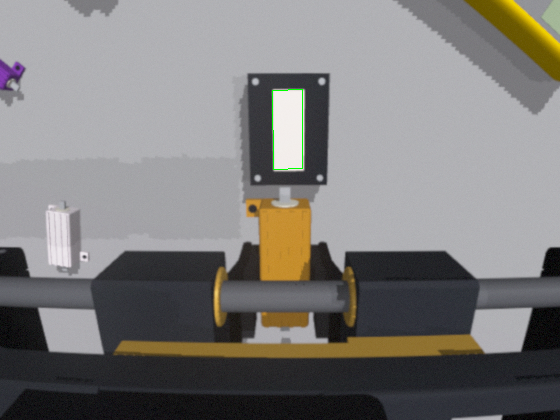

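```bash
python3 - <<'E'
import cv2
im=cv2.imread("pics/w21.png")[190:230,240:330]; print([tuple(im[r,28]) for r in range(8,30)])
E
python3 held.py 209 .0031; python3 held.py 208 .0031
python3 -m pendant '[[18,[0,35,2],[-0.01,0,0]],[18,[20,58,3],[-0.01,0,0]],[18,[55,58,3],[-0.01,0,0]],[18,[85,58,3],[-0.01,0,0]],[18,[100,58,3],[-0.01,0,0]],[18,[101,58,3],[-0.01,0,0]],[18,[101,58,3],[-0.01,0,0]],[18,[101,58,3],[-0.01,0,0]],[18,[101,58,3],[-0.01,0,0]],[18,[101,58,3],[-0.01,0,0]]]' 25
python3 -m pendant '[[18,[0,0,0],[0,0,0]],[18,[0,0,0],[0,0,0]],[18,[0,0,0],[0,0,0]]]'
python3 -c "
from h import *
to(.4905,.4532,.0461,102.7)"
```

```text
[(np.uint8(86), np.uint8(112), np.uint8(138)), (np.uint8(55), np.uint8(109), np.uint8(144)), (np.uint8(46), np.uint8(108), np.uint8(146)), (np.uint8(45), np.uint8(107), np.uint8(147)), (np.uint8(46), np.uint8(105), np.uint8(145)), (np.uint8(45), np.uint8(108), np.uint8(147)), (np.uint8(43), np.uint8(106), np.uint8(147)), (np.uint8(46), np.uint8(109), np.uint8(148)), (np.uint8(46), np.uint8(106), np.uint8(147)), (np.uint8(46), np.uint8(111), np.uint8(153)), (np.uint8(47), np.uint8(123), np.uint8(171)), (np.uint8(47), np.uint8(138), np.uint8(191)), (np.uint8(54), np.uint8(146), np.uint8(203)), (np.uint8(56), np.uint8(147), np.uint8(201)), (np.uint8(57), np.uint8(146), np.uint8(201)), (np.uint8(50), np.uint8(142), np.uint8(198)), (np.uint8(50), np.uint8(142), np.uint8(196)), (np.uint8(55), np.uint8(143), np.uint8(197)), (np.uint8(54), np.uint8(141), np.uint8(197)), (np.uint8(50), np.uint8(142), np.uint8(194)), (np.uint8(49), np.uint8(141), np.uint8(194)), (np.uint8(51), np.uint8(141), np.uint8(194))]
tool y of edge mm 31.6
tool y of edge mm 32.1
time_s: 30.05
tool_pos: [0.4921, 0.4552, 0.0505]
tool_rot: [-55.8, 89.9, 47.0]
force: [-0.4, -0.1, -0.2]
grip_width: 0.0239
time_s: 30.3
tool_pos: [0.4917, 0.4546, 0.0494]
tool_rot: [-99.9, 90.0, 2.9]
force: [0.2, 0.4, -0.8]
grip_width: 0.0235
t 30.3 tcp [491.7 454.6  49.4] jaw 102.79 tilt 0.02 F [ 0.2  0.4 -0.8] w 23.5 q7 27.1
  shift [ 3.3  1.5 -1.1] turn [-3.14e+00 -1.00e-03 -0.00e+00] deg 179.9 jaw-az after -120.0
  shift [ 3.3  1.5 -1.1] turn [ 0.002 -0.     0.   ] deg -0.1 jaw-az after 60.0
```

```bash
python3 -m pendant '[[18,[1,0,-1.1],[0,0,0]],[18,[2,0,-1.1],[0,0,0]],[18,[2.6,0,-1.1],[0,0,0]],[18,[2.6,0,-1.1],[0,0,0]],[18,[2.6,0,-1.1],[0,0,0]],[18,[2.6,0,-1.1],[0,0,0]],[18,[2.6,0,-1.1],[0,0,0]]]' 25
python3 -c "
from h import *
to(.4905,.4532,.0461,102.7)"
```

```text
time_s: 30.88
tool_pos: [0.4918, 0.4535, 0.0465]
tool_rot: [141.0, 90.0, -116.2]
force: [-0.0, -0.2, 0.6]
grip_width: 0.024
t 30.88 tcp [491.8 453.5  46.5] jaw 102.79 tilt 0.0 F [-0.  -0.2  0.6] w 24.0 q7 27.1
  shift [ 0.4  1.4 -0. ] turn [-3.14  0.   -0.  ] deg 179.9 jaw-az after -120.0
  shift [ 0.4  1.4 -0. ] turn [ 0.002 -0.    -0.   ] deg -0.1 jaw-az after 60.0
```

```bash
python3 -m pendant '[[18,[0.5,0,0],[0,0,0]],[18,[0.5,0,0],[0,0,0]],[18,[0.5,0,0],[0,0,0]],[28,[0.5,0,0],[0,0,0]],[34,[0.5,0,0],[0,0,0]],[45,[0.5,0,0],[0,0,0]],[45,[0.5,0,0],[0,0,0]],[45,[0.5,0,0],[0,0,0]]]' 25
python3 -m pendant '[[45,[-15,0,0],[0,0,0]],[45,[-45,-10,0],[0,0,0]],[60,[-80,-30,0],[0,0,0]],[80,[-100,-50,0],[0,0,0]],[87,[-100,-50,0],[0,0,0]],[87,[-100,-50,0],[0,0,0]],[87,[-100,-50,0],[0,0,0]],[87,[-100,-50,0],[0,0,0]]]' 20
python3 check.py medium '(.4905,.4532)'; ls -t pics|head -1
```

```text
time_s: 31.55
tool_pos: [0.4919, 0.4535, 0.0461]
tool_rot: [-77.9, 90.0, 24.9]
force: [0.9, 0.1, 0.8]
grip_width: 0.0426
time_s: 32.22
tool_pos: [0.5392, 0.4642, 0.145]
tool_rot: [124.2, 89.9, -133.0]
force: [0.1, -0.5, 0.3]
grip_width: 0.0768
gold [489.2 453.2] [490.  453.3] [24.  61.2] 12.7 z 0.0445
pics/w22.png
err along -0.4 across 0.2
w22.png
```

View pics/w22.png

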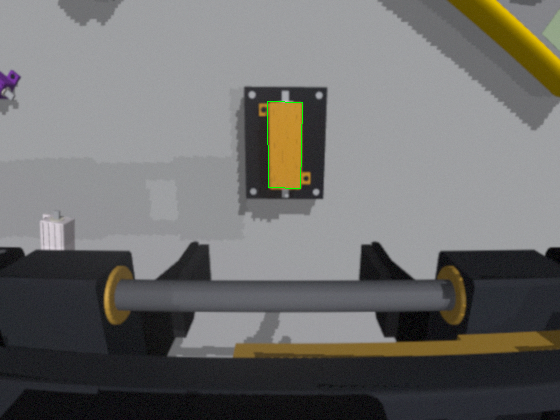

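```bash
for a in "tiny (.6727,-.0888)" "long (.3501,.2909)" "medium (.4905,.4532)" "short (.3583,-.3176)"; do set -- $a; python3 check.py $1 $2 top; done; cp pics/$(ls -t pics|head -1) pics/final.png; python3 -c "
from h import *
c=optics.read_camera('scene'); cv2.imwrite('pics/sceneF.png',c['image'])"
```

```text
gold [667.9 -91.1] [668.1 -91.3] [14.5 26. ] 16.1 z 0.0347
pics/w23.png
err along -5.1 across -1.1
gold [346.7 286.9] [347.9 286.4] [27.6 78.7] 153.0 z 0.0442
pics/w24.png
err along -0.1 across 5.0
gold [460.1 451.9] [460.1 451.9] [2.9 9. ] 3.5 z 0.039
pics/w25.png
err along -30.4 across 0.6
gold [ 356.9 -321.6] [ 355.3 -321.3] [20.  45.5] 135.1 z 0.0391
pics/w26.png
err along -0.4 across 4.7
```

View pics/final.png

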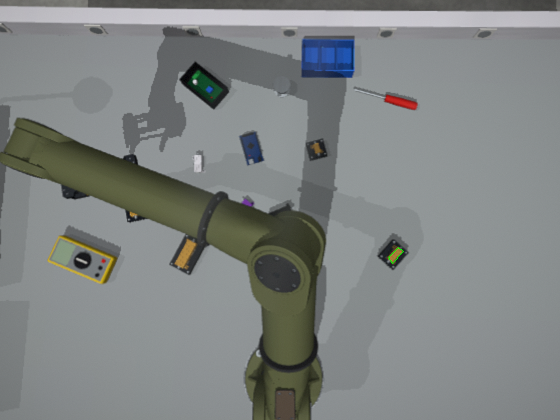

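View pics/sceneF.png

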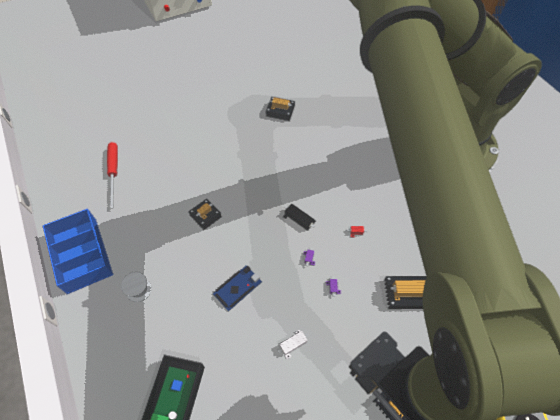

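```bash
python3 -c "
from cell import env,telemetry
print(telemetry.get_obs()['time_s'],env.sign_off())"
```

```text
the job is handed in; nothing more can be done
32.5167 None
```

All four gold resistors are on their matching heat sinks, lying flat, and the job is handed in at 32.5 s. Each was lowered to contact height before the jaws opened, with no noticeable contact force.

**Wrist camera, after each release:** the pad position is from the wrist view just before placing.

| Resistor | Off centre along | Off centre across | Out of line |
|---|---|---|---|
| gold_tiny | -0.4 mm | 0.3 mm | 0.1° |
| gold_short | 0.8 mm | 0.0 mm | about 0.5° |
| gold_medium | -0.4 mm | 0.2 mm | 0.1° |
| gold_long | 0.0 mm | -0.1 mm | 0.1° |

**Checks that disagreed:**
- **Top camera:** it put tiny, short and long about 5 mm off, all in roughly the same direction. I took this as its own error (about 3 mm per pixel) and did not correct for it.
- **Medium in the top view:** the arm blocked it there, so only the wrist view checks it.
- **Scene camera:** it also read gold_short about 7 mm off, but in a different direction from the top camera. Its view included the resistor's side, so I relied on the wrist view.

**Left alone:** in the last scene picture, the silver, the black, the purple and the red pieces were at the same pixels as at the start. The gripper was open and clear of everything.

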